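# Clip the shredding insert into the box slicer

## Task

Fit the shredding insert (the one with the row of teeth and the three-pronged tab) into the empty box slicer: take it out of the caddy, lay it down flat on the worktop with its guide rails up and let go so as to change your grip from tab to rails, then slip its tongue under the bar at the slicer's hook end with the tab end raised, and lay it flat and press it down until the spring catch snaps over the tab. Leave the other inserts in the caddy, and the mug, glass and timer where they stand.

Things in the scene. Friction and masses are not known exactly. Their poses are not given: they have to be found in the camera images.
- shredder_insert: Shredding insert: dark grey plastic plate, blade and 7 upright steel teeth in its window, tab cut into three prongs. Origin: middle of the tongue's tip, on the plain back face. z: tongue to tab; y: width; x: out of the rail side. Plate z 14 to 126 mm, 78 wide, 6 thick (x 0 to 6). Starts upright in a caddy slot, tongue down, tab end 156 mm above the worktop, 3 mm rattle; about 90 g.
- shredder_insert_tongue (a point): Shredding insert's origin again: its tongue is the narrower lower end, z 0 to 14 mm, 60 mm wide, 4 mm thick (x 0 to 4), tip chamfered. Axes as the insert's.
- shredder_insert_rails (a point): Shredding insert, point midway between its two guide rails, (13, 0, 81) mm in its frame. The rails are parallel ribs on the rail side along z = 44 to 118 mm, rising to x = 20 mm (14 mm above the plate), 4 mm thick, 48 mm over their outer faces (y -24 to +24): grip across them.
- shredder_insert_tab (a point): Shredding insert, middle of its three-pronged tab, (4, 0, 138) mm in its frame. The tab spans z = 126 to 150 mm, is 34 mm wide and 8 mm thick (x 0 to 8): pinch it across its thickness.
- slicer_insert: Slicing insert: size and frame as the shredding insert, plain square tab, one slanting steel blade. Stands in another caddy slot.
- slicer_insert_tab (a point): Middle of the slicing insert's tab, (4, 0, 138) mm in its frame.
- grater_insert: Grating insert: size and frame as the shredding insert, round-ended tab, steel sheet with studs. Stands in another caddy slot.
- grater_insert_tab (a point): Middle of the grating insert's tab, (4, 0, 138) mm in its frame.
- caddy: White caddy, fixed, 144 (x) by 98 mm (y), 46 high; origin under its middle on the worktop. Slots at x = -44, 0, +44 mm, 9 mm wide in x, 85 mm long in y, floor 6 mm and chamfered mouth 46 mm above the worktop. Inserts stand in them with their rail side towards +x (insert and caddy axes parallel). Which insert is in which slot varies; left or right of the slicer.
- slicer: Box slicer, fixed: clear container, white frame on top with an empty seat. Origin on the worktop under the seat's middle. x: from hook end (-92 mm, nearer the robot) to catch end (+112); y across, 116 mm wide. Seat 82 mm wide between side rails (tops 78 mm above the worktop, inner edges chamfered 4 mm). Rear deck, also 78 mm high, lies on either side of the tab's place.
- slicer_slot (a point): Mouth of the slicer's tongue slot, on its floor: (-58, 0, 72) mm in the slicer's frame, same axes. Slot: under the bar at the hook end, open to +x, floor 72 mm above the worktop, bar's underside 79 mm, rising from x = -63 to 83.5 mm at x = -58; back wall x = -72; bar's top 85.5 mm. Bar to catch is shorter than the insert: it enters tongue first, tab end raised 15 to 25 degrees.
- slicer_seat (a point): Where the tongue's tip (the insert's origin) lies when seated: (-70, 0, 72) mm in the slicer's frame, same axes. Seated, the insert's z points along the slicer's +x and its x straight up, back face 72 mm and plate top 78 mm above the worktop. Play: 3.5 mm along x, 2 mm either way across.
- catch (a joint): Grey spring catch at the slicer's catch end, 31 mm wide, top 97 mm above the worktop. m: 0 home, to 0.008 pushed back along the slicer's +x. Nose tip at x = 77.5 mm, 81.5 mm up, 1.5 mm above the seated tab, overlaps its end by 3 mm; a 61 degree ramp runs up and back from it. About 10 N straight down on the tab end snaps it over (350 N/m, 1.75 N preload).
- mug_blue: Pale mug with a handle, 84 mm across, 116 mm over the handle, 106 mm high, loose on the worktop behind the gap between slicer and caddy; origin under its middle (within 70 mm of all of it).
- chopping_board: Wooden chopping board with fruit on it, fixed, 330 (x) by 240 mm (y), 22 mm thick, at the far left; origin under its middle. A peeler and a wooden spoon lie between it and the front edge of the worktop.
- tea_glass: Small clear tea glass, 49 mm across, 62 mm high, loose on the worktop, near the robot; origin under its middle.
- kitchen_timer: Round-faced kitchen timer, 58 by 75 mm, 72 mm high, loose on the worktop, far to the right; origin under its middle.

How it is judged:
On the way:
1. the shredding insert lies flat on the worktop or the chopping board, rail side up, let go and at rest (angle between shredder_insert's own x axis and vertical below 0.12 rad and height (world z) of shredder_insert below 0.035 m and contact force between shredder_insert and the fingers below 0.05 N and linear speed of shredder_insert below 0.03 m/s and contact force between shredder_insert and slicer below 0.05 N), for 0.2 s.
At the end, for the whole second after the job is handed in: Shredding insert let go and at rest in the slicer, rails up: tongue tip within 4 mm of the seat point along and across and 2.5 mm in height, middle of the tab under 6.5 mm above the slot's floor, level within 0.04 rad, in line within 0.06 rad, catch sprung home (under 1.5 mm) (x of shredder_insert in the frame of slicer_seat between -0.0035 and 0.004 m and y of shredder_insert in the frame of slicer_seat between -0.004 and 0.004 m and z of shredder_insert in the frame of slicer_seat between -0.002 and 0.0025 m and z of shredder_insert_tab in the frame of slicer_seat below 0.0065 m and angle between shredder_insert's own x axis and vertical below 0.04 rad and angle between the z axis of shredder_insert and the x axis of slicer, either way round below 0.06 rad and value of joint catch below 0.0015 m and linear speed of shredder_insert below 0.02 m/s); the robot touches nothing.
It fails at once if another insert is pulled out of or knocked about in its slot (moved by more than 25 mm) (distance of any of slicer_insert_tab, grater_insert_tab from where it was at the start of the episode above 0.025 m).
It fails at once if the mug, the glass or the timer is pushed by more than 30 mm, or the glass tipped over (distance of any of mug_blue, tea_glass, kitchen_timer from where it was at the start of the episode above 0.03 m or angle between tea_glass's own z axis and vertical above 0.5 rad).
It also fails if it takes over 69 s, if anything falls off the work surface, if the arm or the gripper's body presses on something with over 40 N, if the wrist force passes 120 N, or if a joint passes its speed limit or range.

## Robot

A 7-joint arm with a two-finger parallel gripper is mounted at the origin on a cart in front of the work surface, level with it; the furniture and walls round the work are solid. World frame = base frame: x ahead of the robot, y to its left, z up, the work surface at z = 0. Lengths are in m, angles in rad, forces in N, time in s.
With the tool pointing down it reaches from about 0.425 to 0.925 m from the base axis. Payload 6.8 kg.
Tool frame: the origin (TCP) lies midway between the tips of the shut fingers; the grasp point (between the pads) lies 19 mm behind it; z points along the fingers, y is the line along which they close (so a half turn about z gives the same grasp; the last joint's range is limited). The gripper opens to 85 mm and grips with 20 to 120 N. Pads are 22 mm wide; open, the fingers measure 114 mm over their backs; the gripper's body (76 mm by 85 mm) begins 54 mm behind the grasp point. The pads swing forward as they close: fully open they stand 13 mm farther back than shut.
Start: joints at [-1.364, 0.477, 0.022, 1.555, -0.011, 1.109, -0.083], TCP at [0.209, 0.642, 0.231] pointing down, gripper open.
Joint ranges: [-2.96, 2.96], [-0.34, 2.1], [-1.41, 1.46], [0.24, 2.44], [-1.37, 4.51], [0.17, 1.92], [-2.96, 2.96]. Speed limits (rad/s): [2.39, 2.39, 3.14, 3.14, 3.14, 3.14, 3.14].

## Interface

Orientations are given as a rotation vector (axis times angle).
In Python, from bench import get_obs, grab_frame, camera_params, r gives the robot as it stands.
- The arm moves only by the shell command python3 -m jog 'ROWS' [FORCE]. ROWS is JSON, a list of rows, each an object of numbers: "rx", "ry", "rz": the turn, a rotation vector about the world's x, y, z scaled (see below); "x", "y", "z": the shift along the world's x, y, z scaled (see below); "jaw": the opening, from -1 (shut) to 1 (fully open). In form: [{"rx": .., "ry": .., "rz": .., "x": .., "y": .., "z": .., "jaw": ..}, ...]. A call has 1 to 8 rows; each row shifts and turns the commanded pose from where the row before left it; what a row does not reach is not made up. The controller multiplies each number of a shift by 60 mm and each number of a turn by 10 degrees. A row lasts 1/8 s, in which the tool goes at most 62.5 mm and 10.7 degrees, less where a joint would pass 70% of its speed; a pose out of reach is approached as far as the arm can. A call with a number of a shift or a turn outside -1 to 1 is refused whole. A call with a gripper value outside its range is refused whole. The fingers move at their own pace and stop on an object; FORCE is the grip in N (left out, the last holds). Time passes only in rows, so rows that do not move let the fingers close. It gives the time, the measured TCP pose, the force, the opening and the grip force at its end, in the units of the state.
- get_obs(): the state, without advancing time (a new reading comes with each control period).
- grab_frame(name): name is "side" or "top" or "wrist"; returns the picture (400x640x3 uint8, red, green, blue); there is no depth.
- camera_params(name): a dict with "fx", "fy", "cx", "cy" (pixels), "R" (3x3) and "t" (3): a world point X has camera coordinates R X + t. Camera axes: x right, y down, z forward; pixel columns grow to the right and rows downward; lengths in m; the calibration is good to about 2 mm. A picture is of the moment at which its call begins: read the wrist's pose just before it. camera_params takes no time and is no camera call; for the wrist camera it gives the pose at the moment of the call.
- r.hand_in(): hands the job in; it is judged then, once.
The state is a dict: "clock": time; "joints": joint angles; "qvel": joint speeds; "tau": joint torques, N m; "tcp_pos": TCP position; "orientation": TCP orientation; "contact_force": force on the tool from outside, world axes, zero at the start; "moment": the same for the moment, N m; "grip_width": finger opening in m; "gripper_force": force on a finger pad.
Only numpy, scipy, OpenCV 4.12 (cv2) and the standard library are available. Lean on these libraries where they do the work, as an engineer would, in place of code of your own. Each camera call takes 0.05 s, during which the arm holds its last target. There are 200 camera calls.

## Working session

There is one attempt and no reset: what is moved stays moved. The work goes in short steps, Python scripts to look and compute and a shell command to move; the robot and the scene stay as the last step left them, time stands still between calls to the robot, and variables do not carry over. Pictures are saved under pics/ and viewed, at most 10 in all, crops included, and the job is handed in when it is done.

```bash
mkdir -p pics
python3 - <<'E'
from bench import get_obs, grab_frame, camera_params
import cv2,numpy as np
o=get_obs();print({k:np.round(v,3) for k,v in o.items()})
for n in ("top","side"):
    f=grab_frame(n);cv2.imwrite(f"pics/{n}0.png",f[:,:,::-1])
    p=camera_params(n);print(n,{k:np.round(v,3).tolist() for k,v in p.items()}, (-np.array(p["R"]).T@p["t"]).round(3))
E
```

```text
{'clock': np.float64(0.0), 'joints': array([-1.364,  0.478,  0.022,  1.556, -0.011,  1.109, -0.083]), 'qvel': array([-0.   , -0.   ,  0.001,  0.   , -0.001, -0.   ,  0.002]), 'tau': array([-0.0000e+00, -5.9643e+01,  1.6080e+00, -2.8120e+01,  1.2000e-02,
        9.0000e-03, -0.0000e+00]), 'tcp_pos': array([0.209, 0.641, 0.23 ]), 'orientation': array([-4.920e-01, -3.103e+00,  3.000e-03]), 'contact_force': array([-0.012,  0.41 , -0.907]), 'moment': array([-0.017,  0.086,  0.006]), 'gripper_force': np.float64(0.0), 'grip_width': np.float64(0.085)}
top {'fx': 467.175, 'fy': 467.175, 'cx': 314.149, 'cy': 194.892, 'R': [[-0.008, -1.0, -0.006], [-0.98, 0.009, -0.199], [0.199, 0.004, -0.98]], 't': [0.078, 0.582, 1.471]} [0.278 0.066 1.557]
side {'fx': 478.056, 'fy': 478.056, 'cx': 324.374, 'cy': 197.577, 'R': [[0.878, -0.479, -0.026], [-0.235, -0.381, -0.894], [0.418, 0.791, -0.447]], 't': [-0.447, 0.243, 1.27]} [-0.081 -1.126  0.773]
```

View pics/top0.png

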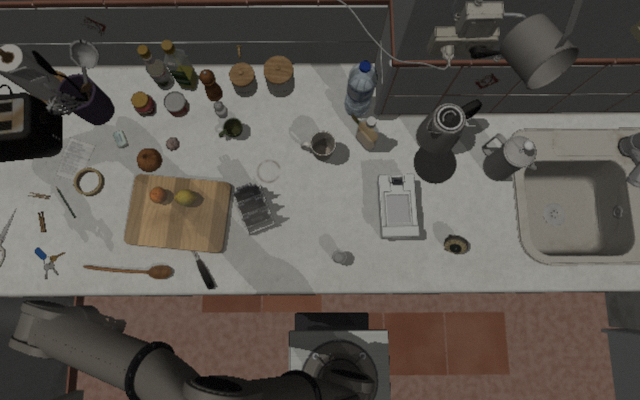

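View pics/side0.png

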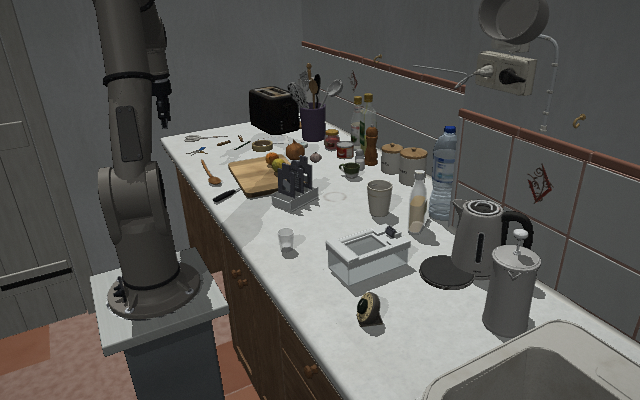

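Top view: caddy with three dark inserts at about (253,208), slicer at (398,205) with its catch end up at (397,182). I'll enlarge both, and the caddy in the side view.

```bash
cat > h.py <<'E'
import numpy as np,cv2
from bench import get_obs, grab_frame, camera_params
def ray(p,u,v):
    R=np.array(p["R"]);c=-R.T@np.array(p["t"])
    d=R.T@np.array([(u-p["cx"])/p["fx"],(v-p["cy"])/p["fy"],1]);return c,d
def onz(p,u,v,z):
    c,d=ray(p,u,v);return c+d*(z-c[2])/d[2]
def proj(p,X):
    x=np.array(p["R"])@np.array(X)+np.array(p["t"]);return np.array([p["fx"]*x[0]/x[2]+p["cx"],p["fy"]*x[1]/x[2]+p["cy"]])
E
python3 - <<'E'
import cv2,numpy as np
from h import *
t=cv2.imread('pics/top0.png');s=cv2.imread('pics/side0.png')
g=lambda im,x,y,w,h,k:cv2.resize(im[y:y+h,x:x+w],None,fx=k,fy=k,interpolation=cv2.INTER_CUBIC)
a=g(t,225,175,60,66,6);b=g(t,372,170,60,66,6);out=np.hstack([a,b]);out=cv2.convertScaleAbs(out,alpha=1.5)
c=cv2.convertScaleAbs(g(s,265,150,60,66,6)[:, :],alpha=1.5)
cv2.imwrite('pics/c1.png',out[:, :]);cv2.imwrite('pics/c2.png',c)
p=camera_params("top")
for u,v in((253,208),(398,205),(322,146),(343,257),(455,244)):print(u,v,onz(p,u,v,0.05).round(3))
E
```

```text
253 208 [0.542 0.273 0.05 ]
398 205 [ 0.548 -0.202  0.05 ]
322 146 [0.752 0.045 0.05 ]
343 257 [ 0.38  -0.018  0.05 ]
455 244 [ 0.419 -0.379  0.05 ]
```

View pics/c1.png

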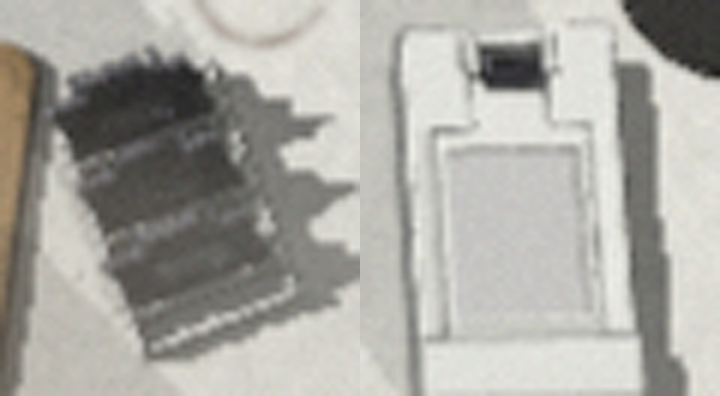

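View pics/c2.png

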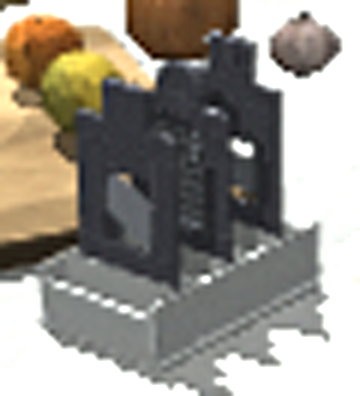

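Crops: the far insert's tab, at crop (215–250, 40), looks pronged, the middle one is round and the front one is plain. Caddy yaw is about 24°. Next I'll look from close above with the wrist camera.

```bash
python3 -m jog '[{"x":0.5,"y":-0.65,"z":0.3,"rz":-0.5},{"x":0.5,"y":-0.65,"z":0.3,"rz":-0.5},{"x":0.5,"y":-0.65,"z":0.3,"rz":-0.5},{"x":0.5,"y":-0.65,"z":0.3,"rz":-0.5},{"x":0.5,"y":-0.65,"z":0.3,"rz":-0.5},{"x":0.5,"y":-0.65,"z":0.2,"rz":-0.5},{"x":0.5,"y":-0.65,"z":0.2,"rz":-0.5},{"x":0.5,"y":-0.65,"z":0.1,"rz":-0.5}]'
python3 -m jog '[{"x":0.3,"y":-0.5,"rz":-0.5},{"x":0.3,"y":-0.5,"rz":-0.3},{}]'
python3 - <<'E'
from h import *
o=get_obs();print(o["tcp_pos"],o["orientation"],o["joints"].round(2),o["clock"])
p=camera_params("wrist");f=grab_frame("wrist");cv2.imwrite("pics/w1.png",f[:,:,::-1])
import pickle;pickle.dump(p,open("pics/w1.pkl","wb"));R=np.array(p["R"]);print((-R.T@p["t"]).round(3),R.round(2).tolist())
E
```

```text
[0.20883703 0.64134444 0.23047166] [-4.92324472e-01 -3.10265517e+00  2.42360401e-03] [-1.36  0.48  0.02  1.56 -0.01  1.11 -0.08] 0.1
[0.138 0.665 0.373] [[0.31, 0.95, -0.0], [0.91, -0.29, 0.29], [0.28, -0.09, -0.96]]validation failed for argument at $[0]...
validation failed for argument at $[0]...
```

View pics/w1.png

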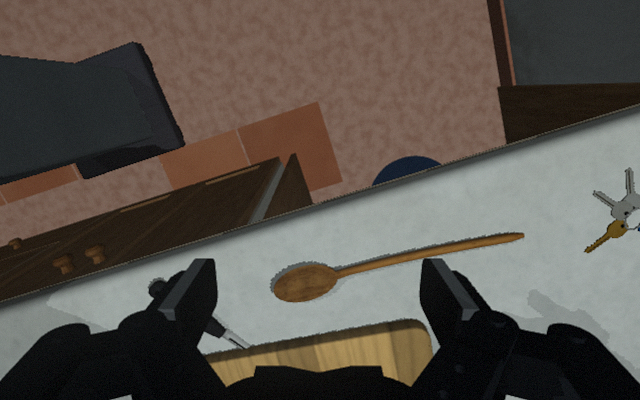

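The picture shows the spoon only because the move was refused: rows seem to need all seven fields. The camera sits on the tool's +x side.

```bash
python3 -m jog '[{"rx":0,"ry":0,"x":0.5,"y":-0.65,"z":0.3,"rz":-0.5,"jaw":1},{"rx":0,"ry":0,"x":0.5,"y":-0.65,"z":0.3,"rz":-0.5,"jaw":1},{"rx":0,"ry":0,"x":0.5,"y":-0.65,"z":0.3,"rz":-0.5,"jaw":1},{"rx":0,"ry":0,"x":0.5,"y":-0.65,"z":0.3,"rz":-0.5,"jaw":1},{"rx":0,"ry":0,"x":0.5,"y":-0.65,"z":0.3,"rz":-0.5,"jaw":1},{"rx":0,"ry":0,"x":0.5,"y":-0.65,"z":0.2,"rz":-0.5,"jaw":1},{"rx":0,"ry":0,"x":0.5,"y":-0.65,"z":0.2,"rz":-0.5,"jaw":1},{"rx":0,"ry":0,"x":0.5,"y":-0.65,"z":0.1,"rz":-0.5,"jaw":1}]'
python3 -m jog '[{"rx":0,"ry":0,"x":0.7,"y":-0.7,"z":0,"rz":-0.5,"jaw":1},{"rx":0,"ry":0,"x":0.7,"y":-0.7,"z":0,"rz":-0.3,"jaw":1},{"rx":0,"ry":0,"x":0.6,"y":-0.7,"z":0,"rz":0,"jaw":1},{"rx":0,"ry":0,"x":0.4,"y":-0.7,"z":0,"rz":0,"jaw":1},{"rx":0,"ry":0,"x":0,"y":0,"z":0,"rz":0,"jaw":1},{"rx":0,"ry":0,"x":0,"y":0,"z":0,"rz":0,"jaw":1}]'
python3 - <<'E'
from h import *
o=get_obs();print(o["tcp_pos"],o["orientation"],o["joints"].round(2),o["clock"])
p=camera_params("wrist");f=grab_frame("wrist");cv2.imwrite("pics/w2.png",f[:,:,::-1])
import pickle;pickle.dump(p,open("pics/w2.pkl","wb"));R=np.array(p["R"]);print((-R.T@p["t"]).round(3),R.round(2).tolist())
E
```

```text
clock: 1.15
tcp_pos: [0.4499, 0.3285, 0.3519]
orientation: [1.528, 2.745, 0.001]
contact_force: [0.0, 1.3, -0.0]
grip_width: 0.0856
gripper_force: 0.0
clock: 1.9
tcp_pos: [0.5926, 0.1626, 0.3509]
orientation: [-1.711, -2.634, 0.0]
contact_force: [-0.1, 0.4, 0.6]
grip_width: 0.0854
gripper_force: 0.0
[0.59255301 0.16255286 0.3509194 ] [-1.71082074e+00 -2.63365423e+00  1.97968122e-04] [-0.71  0.3   0.44  1.58 -0.14  1.29  0.17] 1.9
[0.563 0.231 0.494] [[0.91, 0.41, -0.0], [0.39, -0.87, 0.29], [0.12, -0.27, -0.96]]
```

View pics/w2.png

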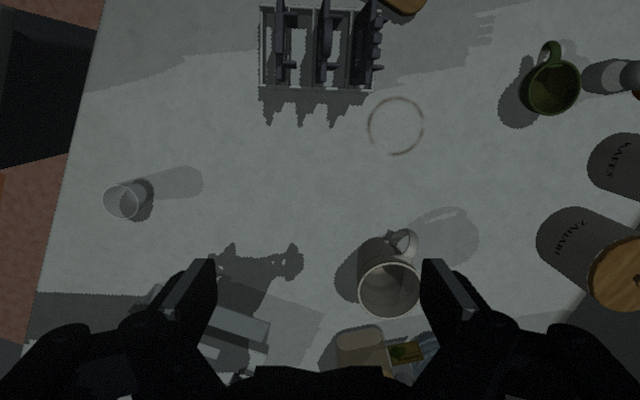

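The picture shows the caddy aligned with the image at (262–380, 8–88), so tool yaw ≈ caddy yaw. The teeth are on the right-hand (far) insert at x≈378, pointing right. I'll move closer so the tabs are well in view.

```bash
python3 -m jog '[{"rx":0,"ry":0,"x":-0.35,"y":0.8,"z":0,"rz":0,"jaw":1},{"rx":0,"ry":0,"x":-0.35,"y":0.8,"z":0,"rz":0,"jaw":0.2},{"rx":0,"ry":0,"x":0,"y":0,"z":0,"rz":0,"jaw":0},{"rx":0,"ry":0,"x":0,"y":0,"z":0,"rz":0,"jaw":0}]'
python3 - <<'E'
from h import *
o=get_obs();print(o["tcp_pos"],o["orientation"],o["joints"].round(2),o["clock"])
p=camera_params("wrist");f=grab_frame("wrist")
cv2.imwrite("pics/w3.png",cv2.convertScaleAbs(f[:,:,::-1],alpha=1.6))
import pickle;pickle.dump(p,open("pics/w3.pkl","wb"))
E
```

```text
clock: 2.45
tcp_pos: [0.5503, 0.2587, 0.3513]
orientation: [1.709, 2.636, -0.0]
contact_force: [-0.4, -1.1, 0.3]
grip_width: 0.0425
gripper_force: 0.0
[0.5503322  0.25872968 0.35127994] [ 1.70867164e+00  2.63622753e+00 -3.61736634e-04] [-0.85  0.29  0.4   1.59 -0.12  1.29 -0.01] 2.45
```

View pics/w3.png

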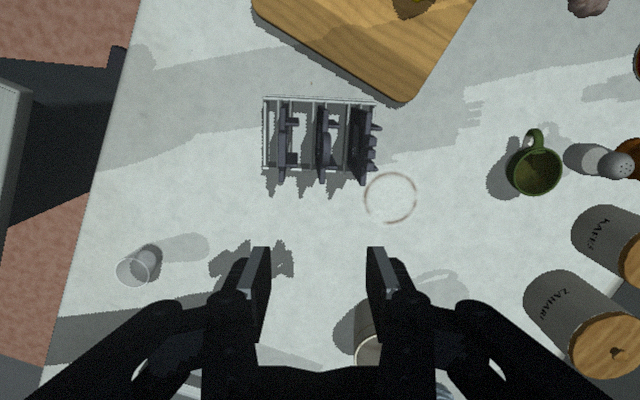

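The wrist view shows the caddy rim at about (263–375, 97–170). I'll compute the caddy pose from the rim corners and project the predicted tabs onto an enlarged crop to check.

Run:
```python
from h import *
import pickle
p=pickle.load(open("pics/w3.pkl","rb"))
C=[(263,97),(376,97),(263,170),(376,171)]
P=np.array([onz(p,u,v,.046) for u,v in C]);print(P.round(4),np.linalg.norm(P[1]-P[0]),np.linalg.norm(P[2]-P[0]))
c=P.mean(0);o=get_obs();Rt=cv2.Rodrigues(o["orientation"])[0];print("c",c,"tool y yaw",np.degrees(np.arctan2(Rt[1,1],Rt[0,1])))
yaw=np.arctan2(*(P[1]-P[0]+P[3]-P[2])[1::-1]);print("yaw",np.degrees(yaw))
ex=np.array([np.cos(yaw),np.sin(yaw),0]);ey=np.array([-ex[1],ex[0],0]);c[2]=0
im=cv2.imread("pics/w3.png");k=6;x0,y0=245,80
cr=cv2.resize(im[y0:y0+110,x0:x0+150-17],None,fx=5,fy=5,interpolation=cv2.INTER_CUBIC)
def dot(X,col):
    u=(proj(p,X)-(x0,y0)+.5)*5;cv2.circle(cr,tuple(int(a) for a in u),4,col,1)
for s in(-.044,0,.044):
    for y in(-.017,0,.017):dot(c+ex*s+ey*y+[0,0,.156],(0,0,255))
for a in(-.072,.072):
    for b in(-.049,.049):dot(c+ex*a+ey*b+[0,0,.046],(0,255,0))
cv2.imwrite("pics/c3.png",cv2.convertScaleAbs(cr,alpha=1.5))
```

```text
[[0.4612 0.2909 0.046 ]
 [0.5886 0.3481 0.046 ]
 [0.4951 0.205  0.046 ]
 [0.6311 0.2647 0.046 ]] 0.1396144531189971 0.09231530010795638
c [0.54399913 0.27717795 0.046     ] tool y yaw 23.97498169301901
yaw 23.942146247592174
```

View pics/c3.png

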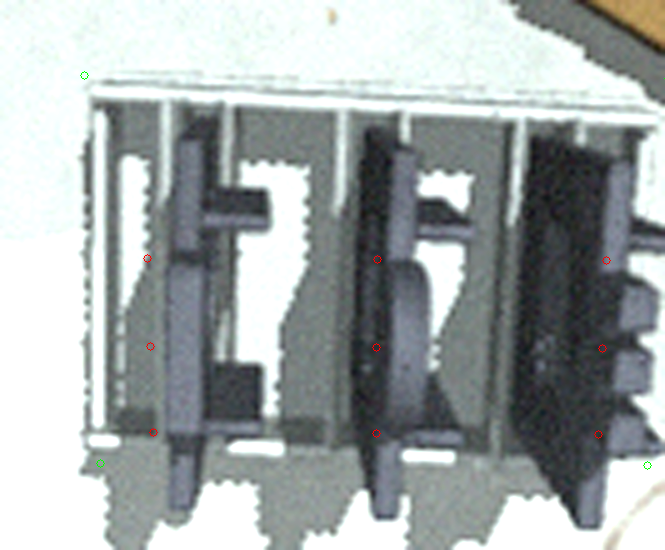

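The crop shows the three-pronged tab in the far slot, prong tops centred at about crop (632,367). The slicing tab is at (186,347) and the grating tab at (408,345). I'll take positions at z=0.156 and work out the pre-grasp shift.

Run:
```python
from h import *
import pickle
p=pickle.load(open("pics/w3.pkl","rb"));T=[]
for u,v in((186,347),(408,345),(632,365)):
    T.append(onz(p,245+u/5-.5,80+v/5-.5,.156))
T=np.array(T);print(T.round(4),np.linalg.norm(np.diff(T,axis=0),axis=1),np.degrees(np.arctan2(*(T[2]-T[0])[1::-1])))
o=get_obs();print((T[2]-o["tcp_pos"])/.06)
# slicer from top view
q=camera_params("top")
f=lambda a,b:((a-360)/6+372-.5,b/6+170-.5)
for nm,a,b,z in(("catch",512,68,.097),("barL",425,338,.0855),("barR",640,335,.0855),("bL",403,40,.078),("bR",612,35,.078)):print(nm,onz(q,*f(a,b),z).round(4))
```

```text
[[0.5101 0.2621 0.156 ]
 [0.5494 0.2801 0.156 ]
 [0.5909 0.2945 0.156 ]] [0.0432097  0.04392107] 21.889140085616642
[ 0.66622712  0.61576419 -3.25655378]
catch [ 0.6182 -0.1931  0.097 ]
barL [ 0.4749 -0.1429  0.0855]
barR [ 0.4755 -0.2564  0.0855]
bL [ 0.6387 -0.1381  0.078 ]
bR [ 0.6404 -0.2514  0.078 ]
```

```bash
python3 -m jog '[{"rx":0,"ry":0,"x":0.34,"y":0.3,"z":-0.4,"rz":-0.1,"jaw":-0.3},{"rx":0,"ry":0,"x":0.34,"y":0.3,"z":-0.4,"rz":0,"jaw":-0.3},{"rx":0,"ry":0,"x":0,"y":0,"z":-0.8,"rz":0,"jaw":-0.3},{"rx":0,"ry":0,"x":0,"y":0,"z":-0.6,"rz":0,"jaw":-0.3},{"rx":0,"ry":0,"x":0,"y":0,"z":-0.3,"rz":0,"jaw":-0.3},{"rx":0,"ry":0,"x":0,"y":0,"z":0,"rz":0,"jaw":-0.3}]'
python3 - <<'E'
from h import *
p=camera_params("wrist");f=grab_frame("wrist")
cv2.imwrite("pics/w4.png",cv2.convertScaleAbs(f[:,:,::-1],alpha=1.7))
E
```

```text
clock: 3.25
tcp_pos: [0.5917, 0.2929, 0.2007]
orientation: [-1.736, -2.618, 0.003]
contact_force: [-0.5, -0.2, 0.3]
grip_width: 0.0299
gripper_force: 0.0
```

View pics/w4.png

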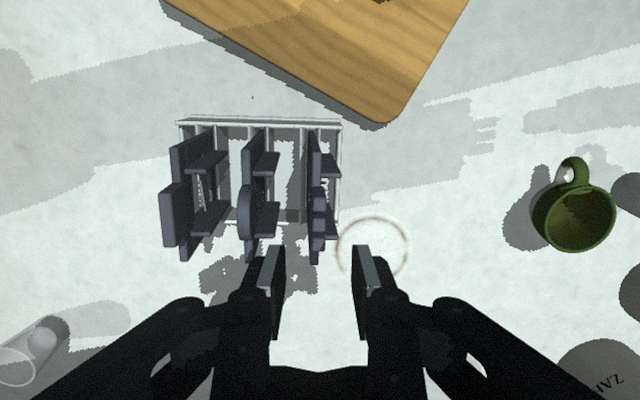

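The prongs are at about (320,197–250), between the finger tips (277/360, 248), so they're centred across. I'll check the along position at z=0.156.

Run:
```python
from h import *
p=camera_params("wrist");o=get_obs()
for v in(195,222,250):
    d=onz(p,320,v,.156)-o["tcp_pos"];R=cv2.Rodrigues(o["orientation"])[0];print(v,onz(p,320,v,.156).round(4),(R.T@d).round(4))
print(proj(p,o["tcp_pos"]))
```

```text
195 [0.5868 0.3104 0.156 ] [0.0178 0.0013 0.0462]
222 [0.5932 0.2954 0.156 ] [0.0014 0.0014 0.0462]
250 [0.6002 0.279  0.156 ] [-0.0164  0.0014  0.0462]
[317.36355708 261.90283305]
```

```bash
python3 -m jog '[{"rx":0,"ry":0,"x":0.02,"y":0.02,"z":-0.5,"rz":0,"jaw":-0.3},{"rx":0,"ry":0,"x":0,"y":0,"z":-0.5,"rz":0,"jaw":-0.3},{"rx":0,"ry":0,"x":0,"y":0,"z":-0.2,"rz":0,"jaw":-0.3},{"rx":0,"ry":0,"x":0,"y":0,"z":0,"rz":0,"jaw":-0.3},{"rx":0,"ry":0,"x":0,"y":0,"z":0,"rz":0,"jaw":-1},{"rx":0,"ry":0,"x":0,"y":0,"z":0,"rz":0,"jaw":-1},{"rx":0,"ry":0,"x":0,"y":0,"z":0,"rz":0,"jaw":-1},{"rx":0,"ry":0,"x":0,"y":0,"z":0,"rz":0,"jaw":-1}]' 60
python3 -m jog '[{"rx":0,"ry":0,"x":0,"y":0,"z":0.3,"rz":0,"jaw":-1},{"rx":0,"ry":0,"x":0,"y":0,"z":0.3,"rz":0,"jaw":-1},{"rx":0,"ry":0,"x":0,"y":0,"z":0.4,"rz":0,"jaw":-1},{"rx":0,"ry":0,"x":0,"y":0,"z":0.5,"rz":0,"jaw":-1},{"rx":0,"ry":0,"x":0,"y":0,"z":0.5,"rz":0,"jaw":-1},{"rx":0,"ry":0,"x":0,"y":0,"z":0.5,"rz":0,"jaw":-1},{"rx":0,"ry":0,"x":0,"y":0,"z":0,"rz":0,"jaw":-1}]' 60
```

```text
clock: 4.3
tcp_pos: [0.592, 0.2945, 0.1313]
orientation: [-1.735, -2.617, 0.002]
contact_force: [-6.0, -2.5, 10.5]
grip_width: 0.0071
gripper_force: 58.4
clock: 5.18
tcp_pos: [0.5951, 0.2957, 0.2834]
orientation: [1.733, 2.616, 0.011]
contact_force: [0.4, 0.3, -1.0]
grip_width: 0.0068
gripper_force: 58.8
```

```bash
python3 -m jog '[{"rx":0,"ry":0,"x":0,"y":0,"z":0.5,"rz":0,"jaw":-1},{"rx":0,"ry":0,"x":0,"y":-0.5,"z":0.2,"rz":0,"jaw":-1},{"rx":0,"ry":0,"x":-0.2,"y":-0.7,"z":0,"rz":-0.4,"jaw":-1},{"rx":0,"ry":0,"x":-0.2,"y":-0.7,"z":0,"rz":-0.5,"jaw":-1},{"rx":0,"ry":0,"x":-0.2,"y":-0.7,"z":0,"rz":-0.5,"jaw":-1},{"rx":0,"ry":0,"x":-0.3,"y":-0.65,"z":0,"rz":-0.4,"jaw":-1},{"rx":0,"ry":0,"x":0,"y":0,"z":0,"rz":0,"jaw":-1}]' 60
python3 -m jog '[{"rx":0.08,"ry":-0.9,"x":0,"y":0,"z":-0.2,"rz":0,"jaw":-1},{"rx":0.08,"ry":-0.9,"x":0,"y":0,"z":-0.2,"rz":0,"jaw":-1},{"rx":0.08,"ry":-0.9,"x":0,"y":0,"z":-0.2,"rz":0,"jaw":-1},{"rx":0.08,"ry":-0.9,"x":0,"y":0,"z":-0.2,"rz":0,"jaw":-1},{"rx":0.08,"ry":-0.9,"x":0,"y":0,"z":-0.2,"rz":0,"jaw":-1},{"rx":0.08,"ry":-0.9,"x":0,"y":0,"z":-0.2,"rz":0,"jaw":-1},{"rx":0,"ry":0,"x":0,"y":0,"z":0,"rz":0,"jaw":-1}]' 60
cat >> h.py <<'E'
def st():
    o=get_obs();R=cv2.Rodrigues(o["orientation"])[0]
    print("t",o["clock"].round(2),"tcp",o["tcp_pos"].round(4),"zaxis",R[:,2].round(3),"yaxis",R[:,1].round(3),"j",o["joints"].round(2),"F",o["contact_force"].round(1))
    return o,R
E
python3 -c "from h import *;st()"
```

```text
clock: 6.05
tcp_pos: [0.5378, 0.0944, 0.3212]
orientation: [-2.132, -2.307, 0.001]
contact_force: [0.5, -0.7, -1.0]
grip_width: 0.0069
gripper_force: 58.8
clock: 6.92
tcp_pos: [0.547, 0.0782, 0.2677]
orientation: [1.746, 1.839, 0.641]
contact_force: [-0.5, 0.5, -0.3]
grip_width: 0.0069
gripper_force: 58.7Traceback (most recent call last):
  File "<string>", line 1, in <module>
    from h import *;st()
                    ~~^^
  File "h.py", line 12, in st
    print("t",o["clock"].round(2),"tcp",o["tcp_pos"].round(4),"zaxis",R[:,2].round(3),"yaxis",R[:,1].round(3),"j",o["joints"].round(2),"F",o["contact_force"].round(1))
              ^^^^^^^^^^^^^^^^
AttributeError: 'float' object has no attribute 'round'
```

```bash
sed -i 's/o\["clock"\].round(2)/o["clock"]/' h.py; python3 -c "from h import *;st()"
```

```text
t 6.925 tcp [0.547  0.0782 0.2677] zaxis [ 0.658 -0.014 -0.753] yaxis [0.752 0.057 0.657] j [-0.75 -0.05  0.31  2.35  1.07  0.35 -1.31] F [-0.5  0.5 -0.3]
```

```bash
python3 -m jog '[{"rx":0,"ry":0,"x":0.1,"y":0.1,"z":-0.5,"rz":0,"jaw":-1},{"rx":0,"ry":0,"x":0.1,"y":0.1,"z":-0.5,"rz":0,"jaw":-1},{"rx":0,"ry":0,"x":0.1,"y":0.1,"z":-0.5,"rz":0,"jaw":-1},{"rx":0.08,"ry":-0.6,"x":0,"y":0.1,"z":-0.2,"rz":0,"jaw":-1},{"rx":0.08,"ry":-0.6,"x":0,"y":0,"z":-0.2,"rz":0,"jaw":-1},{"rx":0,"ry":0,"x":0,"y":0,"z":0,"rz":0,"jaw":-1}]' 60
python3 -c "from h import *;st()"
```

```text
clock: 7.68
tcp_pos: [0.5624, 0.0833, 0.163]
orientation: [1.685, 1.79, 0.631]
contact_force: [-1.0, -0.8, -1.7]
grip_width: 0.0068
gripper_force: 58.7
t 7.675 tcp [0.5624 0.0833 0.163 ] zaxis [ 0.701 -0.057 -0.71 ] yaxis [0.713 0.084 0.697] j [-0.29  0.24 -0.21  2.42  2.02  0.48 -2.32] F [-1.  -0.8 -1.7]
```

```bash
python3 -m jog '[{"rx":0,"ry":0,"x":0,"y":0.1,"z":-0.4,"rz":0,"jaw":-1},{"rx":0,"ry":0,"x":0,"y":0.1,"z":-0.4,"rz":0,"jaw":-1},{"rx":0,"ry":0,"x":0,"y":0,"z":-0.2,"rz":0,"jaw":-1},{"rx":0,"ry":0,"x":0,"y":0,"z":0,"rz":0,"jaw":-1}]' 60
python3 -c "from h import *;st()"
```

```text
clock: 8.18
tcp_pos: [0.5633, 0.0965, 0.1042]
orientation: [1.68, 1.79, 0.632]
contact_force: [0.6, -0.8, 0.1]
grip_width: 0.0067
gripper_force: 58.7
t 8.175 tcp [0.5633 0.0965 0.1042] zaxis [ 0.704 -0.057 -0.708] yaxis [0.71  0.087 0.698] j [-0.22  0.41 -0.33  2.43  2.18  0.64 -2.51] F [ 0.6 -0.8  0.1]
```

```bash
python3 -m jog '[{"rx":0,"ry":0,"x":0,"y":0,"z":-0.1,"rz":0,"jaw":-1},{"rx":0,"ry":0,"x":0,"y":0,"z":-0.1,"rz":0,"jaw":-1},{"rx":0,"ry":0,"x":0,"y":0,"z":-0.03,"rz":0,"jaw":-1},{"rx":0,"ry":0,"x":0,"y":0,"z":0,"rz":0,"jaw":-1}]' 60
python3 -c "from h import *;st()"
```

```text
clock: 8.68
tcp_pos: [0.5645, 0.0972, 0.0925]
orientation: [1.677, 1.786, 0.639]
contact_force: [-1.3, -1.2, 6.0]
grip_width: 0.0067
gripper_force: 59.8
t 8.675 tcp [0.5645 0.0972 0.0925] zaxis [ 0.708 -0.055 -0.704] yaxis [0.706 0.085 0.703] j [-0.17  0.45 -0.39  2.43  2.21  0.69 -2.53] F [-1.3 -1.2  6. ]
```

```bash
python3 -m jog '[{"rx":0,"ry":0,"x":0,"y":0,"z":0,"rz":0,"jaw":-0.7},{"rx":0,"ry":0,"x":0,"y":0,"z":0,"rz":0,"jaw":-0.4},{"rx":0,"ry":0,"x":-0.1,"y":0,"z":-0.15,"rz":0,"jaw":-0.1},{"rx":0,"ry":0.2,"x":-0.1,"y":0,"z":-0.15,"rz":0,"jaw":0.1},{"rx":0,"ry":0.2,"x":-0.1,"y":0,"z":-0.15,"rz":0,"jaw":0.1},{"rx":0,"ry":0.2,"x":-0.1,"y":0,"z":-0.15,"rz":0,"jaw":0.1},{"rx":0,"ry":0.2,"x":-0.15,"y":0,"z":-0.1,"rz":0,"jaw":0.1},{"rx":0,"ry":0,"x":0,"y":0,"z":0,"rz":0,"jaw":0.1}]' 60
python3 - <<'E'
from h import *
st()
a=grab_frame("side");b=grab_frame("wrist")
A=cv2.resize(a[150:290,230:430],None,fx=3,fy=3);B=cv2.resize(b,(600,375))
cv2.imwrite("pics/m1.png",cv2.convertScaleAbs(A[:,:,::-1],alpha=1.5));cv2.imwrite("pics/m1w.png",cv2.convertScaleAbs(b[:,:,::-1],alpha=1.6))
E
```

```text
clock: 9.68
tcp_pos: [0.5297, 0.0975, 0.0488]
orientation: [1.762, 1.887, 0.53]
contact_force: [0.8, 0.6, 0.2]
grip_width: 0.0469
gripper_force: 0.2
t 9.675 tcp [0.5297 0.0975 0.0488] zaxis [ 0.599 -0.054 -0.799] yaxis [0.8   0.087 0.594] j [-0.01  0.52 -0.57  2.42  2.07  0.67 -2.35] F [0.8 0.6 0.2]
```

View pics/m1.png

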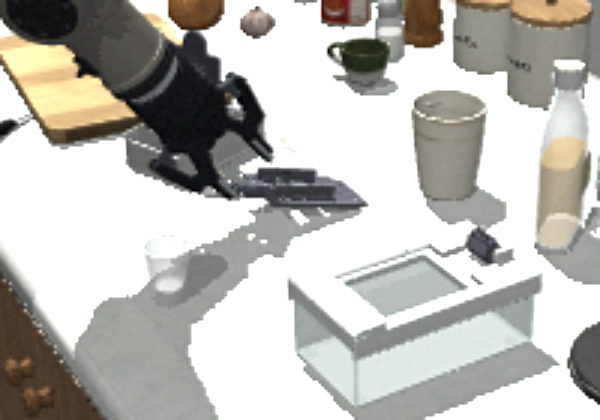

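The side view (my tenth and last picture) shows the insert nearly flat, rails up, tongue pointing away from the robot, tab still over the lower finger. I'll slide the finger out, then measure numerically from here on.

```bash
python3 -m jog '[{"rx":0,"ry":0.1,"x":-0.2,"y":0,"z":-0.15,"rz":0,"jaw":0.1},{"rx":0,"ry":0.1,"x":-0.3,"y":0,"z":-0.05,"rz":0,"jaw":0.1},{"rx":0,"ry":0.2,"x":-0.3,"y":0,"z":0,"rz":0,"jaw":0.1},{"rx":0,"ry":0,"x":-0.3,"y":0,"z":0.2,"rz":0,"jaw":0.1},{"rx":0,"ry":0,"x":0,"y":0,"z":0,"rz":0,"jaw":0.1}]' 60
python3 -c "from h import *;st()"
python3 -m jog '[{"rx":0,"ry":0.3,"x":-0.1,"y":0,"z":0.6,"rz":0,"jaw":0.1},{"rx":0,"ry":0.5,"x":-0.1,"y":0,"z":0.9,"rz":0,"jaw":0.3},{"rx":0,"ry":0.8,"x":0,"y":0,"z":0.9,"rz":0,"jaw":0.6},{"rx":0,"ry":0.8,"x":0,"y":0,"z":0.9,"rz":0,"jaw":0.6},{"rx":0,"ry":0.8,"x":0,"y":0,"z":0.9,"rz":0,"jaw":0.6},{"rx":0,"ry":0,"x":0,"y":0,"z":0,"rz":0,"jaw":0.6}]' 60
python3 - <<'E'
from h import *
import pickle
st();p=camera_params("wrist");f=grab_frame("wrist");pickle.dump((p,f),open("pics/w5.pkl","wb"))
q=camera_params("top");t=grab_frame("top");pickle.dump((q,t),open("pics/t5.pkl","wb"))
for nm,c,im in(("w",p,f),("t",q,t)):
    hsv=cv2.cvtColor(im,cv2.COLOR_RGB2HSV);m=((im.max(2)<75)).astype(np.uint8)
    # expected region
    P=[proj(c,X) for X in((.50,.09,.006),(.65,.09,.006),(.58,.13,.006),(.58,.05,.006))];print(nm,np.round(P).tolist())
    n,l,s,ce=cv2.connectedComponentsWithStats(m)
    for i in range(1,n):
        if s[i,4]>150:print(s[i].tolist(),ce[i].round(1))
E
```

```text
clock: 10.4
tcp_pos: [0.4811, 0.1013, 0.0281]
orientation: [1.796, 1.949, 0.439]
contact_force: [-0.2, 0.5, -0.4]
grip_width: 0.047
gripper_force: 0.0
t 10.4 tcp [0.4811 0.1013 0.0281] zaxis [ 0.526 -0.069 -0.848] yaxis [0.849 0.101 0.519] j [ 0.55  1.06 -1.4   2.44  1.87  1.33 -1.9 ] F [-0.2  0.5 -0.4]
clock: 11.15
tcp_pos: [0.4768, 0.0932, 0.2351]
orientation: [1.99, 2.214, 0.0]
contact_force: [0.4, 0.1, 0.2]
grip_width: 0.0684
gripper_force: 0.0
t 11.15 tcp [0.4768 0.0932 0.2351] zaxis [ 0.122 -0.11  -0.986] yaxis [0.988 0.112 0.11 ] j [ 0.7   0.39 -1.34  2.    0.62  1.09 -0.81] F [0.4 0.1 0.2]
w [[315.0, 141.0], [447.0, 152.0], [395.0, 110.0], [381.0, 181.0]]
[0, 0, 95, 316, 17111] [ 38.1 138.9]
[308, 0, 152, 75, 4565] [364.4  22.1]
[315, 103, 141, 81, 7386] [386.3 142.9]
[460, 149, 136, 111, 6748] [515.8 206.6]
[0, 198, 640, 202, 62385] [355.5 338. ]
[535, 199, 78, 70, 3941] [573.3 233.6]
[180, 219, 35, 35, 606] [197.3 238.5]
t [[309.0, 222.0], [309.0, 179.0], [297.0, 199.0], [321.0, 199.0]]
[0, 0, 640, 184, 54365] [326.2  60.2]
[342, 0, 51, 56, 1287] [375.5  20.3]
[265, 73, 29, 24, 361] [280.8  87.2]
[232, 76, 25, 21, 263] [246.1  88.5]
[134, 95, 22, 22, 209] [147.8 107.8]
[439, 108, 21, 20, 280] [449.8 117.7]
[219, 118, 31, 22, 472] [234.8 129.8]
[312, 133, 21, 21, 321] [321.  142.2]
[482, 137, 39, 44, 761] [497.7 164.5]
[618, 136, 22, 40, 290] [627.5 150.1]
[138, 149, 24, 23, 233] [152.2 160.5]
[525, 161, 109, 95, 3938] [598.  200.5]
[276, 179, 236, 221, 14291] [388.3 336.6]
[235, 187, 40, 43, 825] [254.6 205.8]
[197, 259, 18, 30, 238] [205.5 274.9]
[601, 291, 39, 109, 3220] [624.4 342.2]
[0, 296, 84, 104, 8127] [ 39.1 347.4]
```

```bash
cat > fit.py <<'E'
from h import *
import sys,pickle
def fit(p,f,box=(.46,.70,.02,.16),z=.005,thr=75):
    # rectify the worktop plane (0.5 mm/px): rows = x, cols = y
    s=.0005;xs=np.arange(box[0],box[1],s);ys=np.arange(box[2],box[3],s)
    Y,X=np.meshgrid(ys,xs);W=np.stack([X.ravel(),Y.ravel(),np.full(X.size,z)])
    c=np.array(p["R"])@W+np.array(p["t"])[:,None];u=(p["fx"]*c[0]/c[2]+p["cx"]).reshape(X.shape);v=(p["fy"]*c[1]/c[2]+p["cy"]).reshape(X.shape)
    g=cv2.remap(f,u.astype(np.float32),v.astype(np.float32),cv2.INTER_LINEAR).max(2)
    m=(g<thr).astype(np.uint8);n,l,st,_=cv2.connectedComponentsWithStats(m);i=1+np.argmax(st[1:,4]);m=(l==i).astype(np.uint8)
    return g,m,xs,ys
if __name__=="__main__":
    p,f=pickle.load(open(sys.argv[1],"rb"))
    for thr in(55,65,75):
        g,m,xs,ys=fit(p,f,thr=thr)
        r=cv2.minAreaRect(cv2.findContours(m,0,1)[0][0]);print(thr,m.sum()*.25,r)
        for x in np.arange(.49,.67,.01):
            k=int((x-xs[0])/.0005);c=np.flatnonzero(m[k]);print(round(x,3),(ys[c[0]].round(4),ys[c[-1]].round(4)) if len(c) else None,end=' ')
        print()
E
python3 fit.py pics/w5.pkl
```

```text
55 3276.75 ((147.09738159179688, 216.9742889404297), (155.57701110839844, 264.9714050292969), 3.6522226333618164)
0.49 None 0.5 None 0.51 (np.float64(0.085), np.float64(0.1115)) 0.52 (np.float64(0.1075), np.float64(0.111)) 0.53 (np.float64(0.1065), np.float64(0.132)) 0.54 (np.float64(0.0605), np.float64(0.132)) 0.55 (np.float64(0.061), np.float64(0.1315)) 0.56 (np.float64(0.0615), np.float64(0.131)) 0.57 (np.float64(0.061), np.float64(0.131)) 0.58 (np.float64(0.0615), np.float64(0.1305)) 0.59 (np.float64(0.059), np.float64(0.1295)) 0.6 (np.float64(0.059), np.float64(0.129)) 0.61 (np.float64(0.0625), np.float64(0.129)) 0.62 (np.float64(0.1185), np.float64(0.1285)) 0.63 (np.float64(0.1275), np.float64(0.1285)) 0.64 None 0.65 None 0.66 None 0.67 None 
65 9144.25 ((142.78680419921875, 232.11611938476562), (159.2784423828125, 297.74163818359375), 2.385944128036499)
0.49 None 0.5 None 0.51 (np.float64(0.076), np.float64(0.1115)) 0.52 (np.float64(0.0765), np.float64(0.111)) 0.53 (np.float64(0.0545), np.float64(0.1325)) 0.54 (np.float64(0.055), np.float64(0.132)) 0.55 (np.float64(0.0545), np
[... 609 characters left out ...]
e 0.5 None 0.51 (np.float64(0.076), np.float64(0.112)) 0.52 (np.float64(0.0765), np.float64(0.1115)) 0.53 (np.float64(0.054), np.float64(0.133)) 0.54 (np.float64(0.055), np.float64(0.1325)) 0.55 (np.float64(0.0545), np.float64(0.1325)) 0.56 (np.float64(0.053), np.float64(0.132)) 0.57 (np.float64(0.0525), np.float64(0.1315)) 0.58 (np.float64(0.053), np.float64(0.131)) 0.59 (np.float64(0.0525), np.float64(0.1305)) 0.6 (np.float64(0.0525), np.float64(0.13)) 0.61 (np.float64(0.0505), np.float64(0.13)) 0.62 (np.float64(0.051), np.float64(0.1295)) 0.63 (np.float64(0.0505), np.float64(0.129)) 0.64 (np.float64(0.059), np.float64(0.12)) 0.65 (np.float64(0.069), np.float64(0.1195)) 0.66 None 0.67 None
```

The insert lies flat: tab 35 mm and plate 78 mm wide match, tongue tip at (0.6505, 0.0885), yaw −2.3°, rails midpoint at (0.5695, 0.0917). Now I'll level the tool, turn it +81° and go above the rails.

```bash
python3 -m jog '[{"rx":0.63,"ry":0.7,"x":0.2,"y":0,"z":0,"rz":0,"jaw":1},{"rx":0,"ry":0,"x":0.2,"y":0,"z":0,"rz":0.9,"jaw":1},{"rx":0,"ry":0,"x":0.2,"y":0,"z":0,"rz":0.9,"jaw":1},{"rx":0,"ry":0,"x":0.2,"y":0,"z":0,"rz":0.9,"jaw":1},{"rx":0,"ry":0,"x":0.2,"y":0,"z":0,"rz":0.9,"jaw":1},{"rx":0,"ry":0,"x":0.2,"y":0,"z":0,"rz":0.9,"jaw":1},{"rx":0,"ry":0,"x":0.2,"y":0,"z":0,"rz":0.9,"jaw":1},{"rx":0,"ry":0,"x":0.15,"y":0,"z":0,"rz":0.9,"jaw":1}]'
python3 -m jog '[{"rx":0,"ry":0,"x":0,"y":0,"z":0,"rz":0.9,"jaw":1},{"rx":0,"ry":0,"x":0,"y":0,"z":0,"rz":0.9,"jaw":1},{"rx":0,"ry":0,"x":0,"y":0,"z":0,"rz":0,"jaw":1},{"rx":0,"ry":0,"x":0,"y":0,"z":0,"rz":0,"jaw":1}]'
python3 - <<'E'
from h import *
o,R=st();print(np.degrees(np.arctan2(R[1,1],R[0,1])),(np.array([.5695,.0917,0.05])-o["tcp_pos"])/.06)
E
```

```text
clock: 12.25
tcp_pos: [0.5646, 0.0908, 0.2277]
orientation: [-0.556, -3.091, 0.021]
contact_force: [-0.3, -1.0, -0.1]
grip_width: 0.0854
gripper_force: 0.0
clock: 12.75
tcp_pos: [0.5647, 0.0904, 0.2284]
orientation: [0.08, 3.14, -0.02]
contact_force: [0.4, 1.1, 0.1]
grip_width: 0.0853
gripper_force: 0.0
t 12.75 tcp [0.5647 0.0904 0.2284] zaxis [-0.    -0.013 -1.   ] yaxis [ 0.051  0.999 -0.013] j [ 0.66  0.72 -1.38  1.75  0.74  1.32  0.63] F [0.4 1.1 0.1]
87.09072287642435 [ 0.07964745  0.02131152 -2.9729718 ]
```

```bash
python3 -m jog '[{"rx":0,"ry":0,"x":0.08,"y":0.02,"z":-0.8,"rz":0,"jaw":0.5},{"rx":0,"ry":0,"x":0,"y":0,"z":-0.8,"rz":0,"jaw":0.5},{"rx":0,"ry":0,"x":0,"y":0,"z":-0.8,"rz":0,"jaw":0.5},{"rx":0,"ry":0,"x":0,"y":0,"z":-0.6,"rz":0,"jaw":0.5},{"rx":0,"ry":0,"x":0,"y":0,"z":-0.3,"rz":0,"jaw":0.5},{"rx":0,"ry":0,"x":0,"y":0,"z":-0.25,"rz":0,"jaw":0.5},{"rx":0,"ry":0,"x":0,"y":0,"z":-0.12,"rz":0,"jaw":0.5},{"rx":0,"ry":0,"x":0,"y":0,"z":0,"rz":0,"jaw":0.5}]' 60
python3 -c "from h import *;st()"
```

```text
clock: 13.75
tcp_pos: [0.5704, 0.0914, 0.009]
orientation: [0.078, 3.14, -0.019]
contact_force: [-0.2, -0.2, 0.1]
grip_width: 0.0642
gripper_force: 0.0
t 13.75 tcp [0.5704 0.0914 0.009 ] zaxis [ 0.    -0.012 -1.   ] yaxis [ 0.049  0.999 -0.012] j [ 0.51  0.95 -1.13  1.89  1.03  1.04  0.44] F [-0.2 -0.2  0.1]
```

```bash
python3 -m jog '[{"rx":-0.07,"ry":0,"x":0,"y":0,"z":-0.07,"rz":0,"jaw":0.35},{"rx":0,"ry":0,"x":0,"y":0,"z":0,"rz":0,"jaw":0.3},{"rx":0,"ry":0,"x":0,"y":0,"z":0,"rz":0,"jaw":0.05},{"rx":0,"ry":0,"x":0,"y":0,"z":0,"rz":0,"jaw":-0.2},{"rx":0,"ry":0,"x":0,"y":0,"z":0,"rz":0,"jaw":-0.2},{"rx":0,"ry":0,"x":0,"y":0,"z":0,"rz":0,"jaw":-0.2}]' 60
python3 -c "from h import *;st()"
```

```text
clock: 14.5
tcp_pos: [0.5704, 0.0917, 0.0052]
orientation: [0.077, 3.139, -0.037]
contact_force: [-1.0, -0.1, 4.9]
grip_width: 0.0468
gripper_force: 62.4
t 14.5 tcp [0.5704 0.0917 0.0052] zaxis [ 0.001 -0.024 -1.   ] yaxis [ 0.049  0.999 -0.024] j [ 0.5   0.95 -1.12  1.88  1.04  1.04  0.43] F [-1.  -0.1  4.9]
```

```bash
python3 -m jog '[{"rx":0,"ry":0,"x":0,"y":0,"z":0.3,"rz":0,"jaw":-0.2},{"rx":0,"ry":0,"x":0,"y":0,"z":0.7,"rz":0,"jaw":-0.2},{"rx":0,"ry":0,"x":0,"y":0,"z":0.8,"rz":0,"jaw":-0.2},{"rx":0,"ry":0,"x":0,"y":0,"z":0.8,"rz":0,"jaw":-0.2},{"rx":0,"ry":0,"x":0,"y":0,"z":0.8,"rz":-0.8,"jaw":-0.2},{"rx":0,"ry":0,"x":0,"y":0,"z":0.7,"rz":-1,"jaw":-0.2},{"rx":0,"ry":0,"x":0,"y":0,"z":0,"rz":-1,"jaw":-0.2},{"rx":0,"ry":0,"x":0,"y":0,"z":0,"rz":-1,"jaw":-0.2}]' 100
python3 -m jog '[{"rx":0,"ry":0,"x":-0.1,"y":-0.3,"z":0,"rz":-1,"jaw":-0.2},{"rx":0,"ry":0,"x":-0.1,"y":-0.3,"z":0,"rz":-1,"jaw":-0.2},{"rx":0,"ry":0,"x":-0.1,"y":-0.3,"z":0,"rz":-1,"jaw":-0.2},{"rx":0,"ry":0,"x":-0.1,"y":-0.3,"z":0,"rz":-1,"jaw":-0.2},{"rx":0,"ry":0,"x":-0.1,"y":-0.3,"z":0,"rz":-1,"jaw":-0.2},{"rx":0,"ry":0,"x":-0.1,"y":-0.3,"z":0,"rz":-1,"jaw":-0.2},{"rx":0,"ry":0,"x":0,"y":-0.3,"z":0,"rz":-1,"jaw":-0.2},{"rx":0,"ry":0,"x":0,"y":-0.3,"z":0,"rz":-1,"jaw":-0.2}]' 100
python3 -m jog '[{"rx":0,"ry":0,"x":0,"y":0,"z":0,"rz":-1,"jaw":-0.2},{"rx":0,"ry":0,"x":0,"y":0,"z":0,"rz":-1,"jaw":-0.2},{"rx":0,"ry":0,"x":0,"y":0,"z":0,"rz":-1,"jaw":-0.2},{"rx":0,"ry":0,"x":0,"y":0,"z":0,"rz":-1,"jaw":-0.2},{"rx":0,"ry":0,"x":0,"y":0,"z":0,"rz":-1,"jaw":-0.2},{"rx":0,"ry":0,"x":0,"y":0,"z":0,"rz":-0.8,"jaw":-0.2},{"rx":0,"ry":0,"x":0,"y":0,"z":0,"rz":0,"jaw":-0.2}]' 100
python3 -c "
from h import *
o,R=st();print(np.degrees(np.arctan2(R[1,1],R[0,1])))"
```

```text
clock: 15.5
tcp_pos: [0.5699, 0.0915, 0.2518]
orientation: [-1.101, -2.935, 0.035]
contact_force: [-0.1, -0.2, -1.1]
grip_width: 0.0451
gripper_force: 105.1
clock: 16.5
tcp_pos: [0.5336, -0.0529, 0.2511]
orientation: [-2.718, -1.535, 0.019]
contact_force: [-0.5, 0.4, -1.1]
grip_width: 0.0453
gripper_force: 105.1
clock: 17.38
tcp_pos: [0.5338, -0.0522, 0.251]
orientation: [-3.117, -0.036, 0.001]
contact_force: [0.6, -0.5, -0.5]
grip_width: 0.0449
gripper_force: 105.1
t 17.375 tcp [ 0.5338 -0.0522  0.251 ] zaxis [-0.001  0.024 -1.   ] yaxis [ 0.023 -0.999 -0.024] j [ 0.62  0.32 -0.76  1.82  0.22  1.09 -1.76] F [ 0.6 -0.5 -0.5]
-88.68476362125949
```

```bash
cat > rect.py <<'E'
from h import *
def rect(p,f,x0,x1,y0,y1,z,s=.001):
    xs=np.arange(x0,x1,s);ys=np.arange(y0,y1,s);Y,X=np.meshgrid(ys,xs)
    c=np.array(p["R"])@np.stack([X.ravel(),Y.ravel(),np.full(X.size,z)])+np.array(p["t"])[:,None]
    u=(p["fx"]*c[0]/c[2]+p["cx"]).reshape(X.shape).astype(np.float32);v=(p["fy"]*c[1]/c[2]+p["cy"]).reshape(X.shape).astype(np.float32)
    return cv2.remap(f,u,v,cv2.INTER_LINEAR),xs,ys
E
python3 - <<'E'
from rect import *
import pickle
p=camera_params("wrist");f=grab_frame("wrist");pickle.dump((p,f),open("pics/w6.pkl","wb"))
print([proj(p,X).round().tolist() for X in((.44,-.14,.078),(.44,-.255,.078),(.64,-.14,.078),(.64,-.255,.078))])
for y in(-.20,-.18,-.16,-.146):
    g,xs,ys=rect(p,f,.42,.66,y-.001,y+.0011,.0855,.002);print("y",y,g.max(2).mean(1).astype(int).tolist())
for x in(.45,.50,.53,.56,.618):
    g,xs,ys=rect(p,f,x-.001,x+.0011,-.27,-.12,.078,.002);print("x",x,g.max(2).mean(0).astype(int).tolist())
E
```

```text
[[407.0, 268.0], [522.0, 272.0], [431.0, 53.0], [570.0, 57.0]]
y -0.2 [147, 145, 145, 148, 150, 148, 147, 148, 146, 148, 146, 148, 135, 144, 151, 150, 150, 150, 151, 150, 152, 150, 150, 152, 152, 150, 151, 125, 103, 60, 60, 135, 129, 131, 131, 115, 72, 46, 90, 138, 135, 136, 136, 136, 138, 138, 137, 136, 135, 136, 138, 136, 135, 136, 137, 135, 135, 136, 135, 135, 135, 136, 138, 137, 136, 138, 137, 137, 136, 136, 137, 136, 137, 137, 135, 137, 136, 139, 137, 135, 134, 147, 150, 149, 150, 150, 149, 149, 151, 151, 149, 151, 151, 152, 149, 148, 42, 40, 40, 56, 32, 41, 73, 20, 102, 130, 128, 49, 137, 149, 124, 132, 134, 147, 145, 145, 146, 145, 144, 147, 145]
y -0.18 [144, 145, 147, 146, 148, 148, 146, 146, 145, 147, 147, 146, 119, 147, 152, 150, 150, 150, 151, 153, 153, 152, 152, 150, 150, 151, 151, 111, 91, 58, 125, 131, 130, 130, 130, 133, 115, 46, 121, 138, 137, 137, 136, 138, 135, 137, 136, 138, 137, 138, 135, 136, 137, 136, 137, 137, 139, 135, 136, 137, 136, 137, 136, 137, 137, 136, 137, 136, 135, 138, 137, 137, 135, 139, 134, 136, 137, 136, 134, 136, 137, 149, 150, 151, 151, 151, 15
[... 2352 characters left out ...]
 76, 79, 76, 79, 80, 78, 77, 106, 123, 123, 124, 126, 129, 122, 98, 85, 77, 110, 105, 64, 47, 65, 80, 78, 81, 77, 79, 78, 108, 129, 135, 136, 135, 137, 136, 137, 136, 137, 136, 137, 135, 137, 137, 137, 136, 138, 137, 136, 135, 136, 136, 138, 137, 136, 121, 77, 78, 75, 81, 80, 82, 80, 81, 80, 56, 41, 37, 103, 111, 110, 76, 61, 60, 60]
x 0.618 [149, 149, 146, 143, 145, 147, 146, 147, 146, 146, 133, 148, 147, 147, 147, 148, 146, 148, 147, 148, 147, 147, 149, 148, 123, 131, 110, 70, 42, 43, 44, 43, 41, 42, 39, 41, 41, 39, 37, 37, 36, 50, 45, 30, 31, 65, 98, 116, 77, 89, 144, 150, 151, 152, 152, 151, 152, 151, 153, 152, 153, 151, 153, 151, 150, 151, 150, 105, 73, 69, 106, 108, 109, 101, 129, 129]
```

Edge profiles give a slicer origin of about (0.532, −0.196) with yaw about 1.6°. The near end, bar edge, far end, seat edge and hole width all agree. Next I'll check the tab end against the grip, then tilt 20° and go above the slot.

```bash
python3 - <<'E'
from rect import *
import pickle
p,f=pickle.load(open("pics/w6.pkl","rb"))
print((-np.array(p["R"]).T@p["t"]).round(3))
for y in(-.052,-.062,-.04):
    g,xs,ys=rect(p,f,.58,.63,y-.001,y+.0011,.2538,.001);print(y,g.max(2).mean(1).astype(int).tolist())
for x in (.598,.585,.57):
    g,xs,ys=rect(p,f,x-.001,x+.0011,-.10,-.0,.2518,.002);print(x,g.max(2).mean(0).astype(int).tolist())
E
python3 -m jog '[{"rx":0.03,"ry":-0.7,"x":0.1,"y":-0.4,"z":0,"rz":0,"jaw":-0.2},{"rx":0.03,"ry":-0.7,"x":0.1,"y":-0.4,"z":0,"rz":0,"jaw":-0.2},{"rx":0.02,"ry":-0.6,"x":0.1,"y":-0.4,"z":0,"rz":0,"jaw":-0.2},{"rx":0,"ry":0,"x":0.1,"y":-0.4,"z":-0.2,"rz":0,"jaw":-0.2},{"rx":0,"ry":0,"x":0,"y":-0.4,"z":-0.5,"rz":0,"jaw":-0.2},{"rx":0,"ry":0,"x":0,"y":-0.4,"z":-0.5,"rz":0,"jaw":-0.2},{"rx":0,"ry":0,"x":0,"y":0,"z":-0.3,"rz":0,"jaw":-0.2},{"rx":0,"ry":0,"x":0,"y":0,"z":0,"rz":0,"jaw":-0.2}]' 100
python3 -c "from h import *;st()"
```

```text
[ 0.609 -0.054  0.393]
-0.052 [61, 62, 60, 62, 63, 63, 61, 61, 62, 62, 60, 63, 63, 64, 66, 64, 65, 66, 71, 75, 74, 69, 41, 151, 149, 148, 149, 149, 148, 147, 147, 149, 147, 147, 148, 148, 145, 146, 143, 145, 146, 148, 148, 148, 147, 149, 149, 150, 148, 148, 149]
-0.062 [59, 61, 61, 62, 63, 62, 62, 61, 62, 62, 63, 65, 65, 65, 66, 64, 65, 66, 66, 68, 66, 65, 48, 131, 148, 147, 148, 148, 148, 147, 148, 148, 148, 148, 149, 150, 148, 146, 145, 144, 145, 145, 145, 143, 142, 144, 146, 146, 147, 147, 147]
-0.04 [62, 63, 63, 65, 65, 65, 58, 63, 63, 63, 65, 64, 65, 65, 64, 66, 66, 68, 67, 67, 68, 61, 82, 148, 149, 149, 150, 151, 150, 150, 149, 148, 145, 146, 143, 144, 144, 145, 147, 147, 148, 149, 149, 147, 145, 145, 147, 146, 148, 147, 146]
0.598 [157, 74, 81, 80, 72, 41, 109, 100, 127, 128, 131, 129, 132, 128, 127, 128, 109, 65, 64, 65, 65, 149, 148, 66, 69, 68, 70, 129, 147, 45, 67, 67, 70, 78, 149, 148, 146, 147, 145, 143, 146, 146, 146, 145, 148, 149, 148, 147, 147, 149]
0.585 [79, 75, 80, 82, 61, 39, 110, 62, 58, 127, 125, 127, 131, 127, 126, 128, 61, 61, 60, 59, 61, 61, 60, 59, 59, 63, 61, 59, 59, 59, 65, 66, 67, 126, 150, 150, 148, 150, 151, 147, 150, 150, 148, 147, 150, 150, 149, 148, 145, 144]
0.57 [77, 78, 80, 80, 47, 44, 71, 71, 69, 59, 50, 59, 47, 41, 48, 60, 58, 60, 61, 61, 61, 62, 61, 62, 62, 61, 63, 61, 66, 72, 72, 73, 54, 71, 74, 54, 58, 65, 64, 64, 66, 73, 74, 68, 146, 145, 147, 146, 146, 150]
clock: 18.42
tcp_pos: [0.557, -0.1963, 0.1591]
orientation: [-3.06, -0.041, -0.534]
contact_force: [0.5, 0.0, -0.7]
grip_width: 0.0451
gripper_force: 105.1
t 18.425 tcp [ 0.557  -0.1963  0.1591] zaxis [ 0.338  0.04  -0.94 ] yaxis [ 0.032 -0.999 -0.03 ] j [ 0.89  0.38 -0.69  2.03  0.23  0.49 -1.45] F [ 0.5  0.  -0.7]
```

Tab end measured at 0.602, so the grip is at z≈81.5 mm and centred. Now I'll enter the slot in small steps.

```bash
python3 -m jog '[{"rx":0,"ry":0,"x":0,"y":0,"z":-0.3,"rz":0,"jaw":-0.2},{"rx":0,"ry":0,"x":0,"y":0,"z":-0.3,"rz":0,"jaw":-0.2},{"rx":0,"ry":0,"x":0,"y":0,"z":-0.13,"rz":0,"jaw":-0.2},{"rx":0,"ry":0,"x":0,"y":0,"z":0,"rz":0,"jaw":-0.2}]' 100
python3 -m jog '[{"rx":0,"ry":0,"x":-0.08,"y":0,"z":-0.07,"rz":0,"jaw":-0.2},{"rx":0,"ry":0,"x":-0.08,"y":0,"z":-0.06,"rz":0,"jaw":-0.2},{"rx":0,"ry":0,"x":0,"y":0,"z":0,"rz":0,"jaw":-0.2},{"rx":0,"ry":0,"x":0,"y":0,"z":0,"rz":0,"jaw":-0.2}]' 100
python3 -c "from h import *;st()"
```

```text
clock: 18.92
tcp_pos: [0.5584, -0.1964, 0.1171]
orientation: [-3.06, -0.04, -0.539]
contact_force: [-0.0, -0.8, -1.1]
grip_width: 0.0454
gripper_force: 105.1
clock: 19.42
tcp_pos: [0.5486, -0.1968, 0.109]
orientation: [-3.06, -0.038, -0.539]
contact_force: [0.6, -0.9, -0.8]
grip_width: 0.0455
gripper_force: 105.1
t 19.425 tcp [ 0.5486 -0.1968  0.109 ] zaxis [ 0.341  0.038 -0.939] yaxis [ 0.03  -0.999 -0.029] j [ 0.83  0.44 -0.62  2.09  0.3   0.37 -1.51] F [ 0.6 -0.9 -0.8]
```

```bash
python3 -m jog '[{"rx":0,"ry":0,"x":-0.06,"y":0,"z":-0.03,"rz":0,"jaw":-0.2},{"rx":0,"ry":0,"x":-0.06,"y":0,"z":-0.03,"rz":0,"jaw":-0.2},{"rx":0,"ry":0,"x":-0.06,"y":0,"z":0,"rz":0,"jaw":-0.2},{"rx":0,"ry":0,"x":0,"y":0,"z":0,"rz":0,"jaw":-0.2}]' 100
python3 -c "from h import *;st()"
```

```text
clock: 19.92
tcp_pos: [0.5373, -0.1967, 0.1051]
orientation: [-3.06, -0.038, -0.538]
contact_force: [0.8, 0.6, -3.0]
grip_width: 0.0456
gripper_force: 104.8
t 19.925 tcp [ 0.5373 -0.1967  0.1051] zaxis [ 0.34   0.038 -0.94 ] yaxis [ 0.03  -0.999 -0.029] j [ 0.84  0.43 -0.62  2.12  0.3   0.36 -1.51] F [ 0.8  0.6 -3. ]
```

```bash
python3 -m jog '[{"rx":0,"ry":0,"x":0,"y":0,"z":-0.02,"rz":0,"jaw":-0.2},{"rx":0,"ry":0.25,"x":0.02,"y":0,"z":-0.055,"rz":0,"jaw":-0.2},{"rx":0,"ry":0.25,"x":0.02,"y":0,"z":-0.055,"rz":0,"jaw":-0.2},{"rx":0,"ry":0.25,"x":0.017,"y":0,"z":-0.057,"rz":0,"jaw":-0.2},{"rx":0,"ry":0.25,"x":0.016,"y":0,"z":-0.057,"rz":0,"jaw":-0.2},{"rx":0,"ry":0.25,"x":0.011,"y":0,"z":-0.058,"rz":0,"jaw":-0.2},{"rx":0,"ry":0,"x":0,"y":0,"z":0,"rz":0,"jaw":-0.2},{"rx":0,"ry":0,"x":0,"y":0,"z":0,"rz":0,"jaw":-0.2}]' 100
python3 -c "from h import *;st()"
```

```text
clock: 20.92
tcp_pos: [0.5435, -0.1966, 0.0876]
orientation: [-3.098, -0.033, -0.205]
contact_force: [1.2, 0.4, 1.7]
grip_width: 0.0455
gripper_force: 105.4
t 20.925 tcp [ 0.5435 -0.1966  0.0876] zaxis [ 0.131  0.038 -0.991] yaxis [ 0.024 -0.999 -0.035] j [ 0.72  0.51 -0.55  1.97  0.33  0.63 -1.57] F [1.2 0.4 1.7]
```

```bash
python3 -m jog '[{"rx":0,"ry":0.2,"x":0.01,"y":0,"z":-0.047,"rz":0,"jaw":-0.2},{"rx":0,"ry":0.2,"x":0.005,"y":0,"z":-0.047,"rz":0,"jaw":-0.2},{"rx":0,"ry":0,"x":0,"y":0,"z":0,"rz":0,"jaw":-0.2}]' 100
python3 -c "from h import *;st()"
python3 -m jog '[{"rx":0,"ry":0,"x":0,"y":0,"z":0,"rz":0,"jaw":0.2},{"rx":0,"ry":0,"x":0,"y":0,"z":0,"rz":0,"jaw":0.35},{"rx":0,"ry":0,"x":0,"y":0,"z":0,"rz":0,"jaw":0.35},{"rx":0,"ry":0.1,"x":0,"y":0,"z":0.3,"rz":0,"jaw":0.35},{"rx":0.2,"ry":0.2,"x":0,"y":0,"z":0.5,"rz":0,"jaw":0.35},{"rx":0,"ry":0,"x":0.3,"y":0,"z":0.3,"rz":0,"jaw":-0.5},{"rx":0,"ry":0,"x":0.3,"y":0,"z":0,"rz":0,"jaw":-1},{"rx":0,"ry":0,"x":0.2,"y":0,"z":0,"rz":0,"jaw":-1}]' 60
python3 -c "from h import *;st()"
```

```text
clock: 21.3
tcp_pos: [0.5436, -0.1969, 0.0816]
orientation: [-3.103, -0.03, -0.094]
contact_force: [0.1, -0.4, 2.9]
grip_width: 0.045
gripper_force: 105.5
t 21.3 tcp [ 0.5436 -0.1969  0.0816] zaxis [ 0.06   0.038 -0.997] yaxis [ 0.021 -0.999 -0.036] j [ 0.68  0.54 -0.54  1.92  0.33  0.72 -1.58] F [ 0.1 -0.4  2.9]
clock: 22.3
tcp_pos: [0.5923, -0.1967, 0.1476]
orientation: [-3.069, -0.028, -0.013]
contact_force: [0.2, 0.7, 0.1]
grip_width: 0.0033
gripper_force: 0.0
t 22.3 tcp [ 0.5923 -0.1967  0.1476] zaxis [ 0.008  0.073 -0.997] yaxis [ 0.018 -0.997 -0.072] j [ 0.67  0.55 -0.57  1.72  0.26  0.97 -1.53] F [0.2 0.7 0.1]
```

```bash
python3 -m jog '[{"rx":-0.42,"ry":0.05,"x":0.04,"y":0.04,"z":-0.5,"rz":0,"jaw":-1},{"rx":0,"ry":0,"x":0,"y":0,"z":-0.3,"rz":0,"jaw":-1},{"rx":0,"ry":0,"x":0,"y":0,"z":-0.1,"rz":0,"jaw":-1},{"rx":0,"ry":0,"x":0,"y":0,"z":0,"rz":0,"jaw":-1}]' 60
python3 -c "from h import *;st()"
python3 -m jog '[{"rx":0,"ry":0,"x":0,"y":0,"z":-0.05,"rz":0,"jaw":-1},{"rx":0,"ry":0,"x":0,"y":0,"z":-0.05,"rz":0,"jaw":-1},{"rx":0,"ry":0,"x":0,"y":0,"z":0,"rz":0,"jaw":-1}]' 60
python3 -m jog '[{"rx":0,"ry":0,"x":0,"y":0,"z":-0.04,"rz":0,"jaw":-1},{"rx":0,"ry":0,"x":0,"y":0,"z":0,"rz":0,"jaw":-1}]' 60
```

```text
clock: 22.8
tcp_pos: [0.5935, -0.1952, 0.0931]
orientation: [3.141, 0.026, -0.003]
contact_force: [0.9, -0.4, -0.8]
grip_width: 0.0
gripper_force: 0.0
t 22.8 tcp [ 0.5935 -0.1952  0.0931] zaxis [-0.002 -0.    -1.   ] yaxis [ 0.017 -1.    -0.   ] j [ 0.59  0.6  -0.51  1.76  0.37  0.87 -1.64] F [ 0.9 -0.4 -0.8]
clock: 23.18
tcp_pos: [0.5941, -0.1945, 0.0876]
orientation: [3.141, 0.028, -0.002]
contact_force: [-0.6, 0.5, 0.0]
grip_width: -0.0001
gripper_force: 0.0
clock: 23.42
tcp_pos: [0.5941, -0.1943, 0.085]
orientation: [3.141, 0.028, -0.002]
contact_force: [0.9, -0.5, 0.4]
grip_width: 0.0004
gripper_force: 0.1
```

```bash
for i in 1; do :; done
python3 -m jog '[{"rx":0,"ry":0,"x":0,"y":0,"z":-0.04,"rz":0,"jaw":-1},{"rx":0,"ry":0,"x":0,"y":0,"z":0,"rz":0,"jaw":-1}]' 60 | grep -E "tcp_pos|contact"
python3 -m jog '[{"rx":0,"ry":0,"x":0,"y":0,"z":-0.04,"rz":0,"jaw":-1},{"rx":0,"ry":0,"x":0,"y":0,"z":0,"rz":0,"jaw":-1}]' 60 | grep -E "tcp_pos|contact"
python3 -m jog '[{"rx":0,"ry":0,"x":0,"y":0,"z":-0.04,"rz":0,"jaw":-1},{"rx":0,"ry":0,"x":0,"y":0,"z":0,"rz":0,"jaw":-1}]' 60 | grep -E "tcp_pos|contact"
```

```text
tcp_pos: [0.594, -0.1942, 0.0825]
contact_force: [-0.1, 0.2, -1.0]
tcp_pos: [0.594, -0.1943, 0.0802]
contact_force: [0.3, -0.1, 1.2]
tcp_pos: [0.5941, -0.1943, 0.0801]
contact_force: [-7.6, 1.4, 18.6]
```

```bash
python3 -m jog '[{"rx":0,"ry":0,"x":0,"y":0,"z":-0.03,"rz":0,"jaw":-1},{"rx":0,"ry":0,"x":0,"y":0,"z":0,"rz":0,"jaw":-1}]' 60 | grep -E "tcp_pos|contact"
python3 -m jog '[{"rx":0,"ry":0,"x":0,"y":0,"z":0.3,"rz":0,"jaw":-1},{"rx":0,"ry":0,"x":-0.6,"y":0.3,"z":0.8,"rz":0,"jaw":-1},{"rx":0,"ry":0,"x":-0.6,"y":0.8,"z":0.8,"rz":0,"jaw":-1},{"rx":0,"ry":0,"x":0,"y":0.9,"z":0.3,"rz":0,"jaw":-1},{"rx":0,"ry":0,"x":0,"y":0.2,"z":0,"rz":0,"jaw":-1},{"rx":0,"ry":0,"x":0,"y":0,"z":0,"rz":0,"jaw":-1}]' 60
python3 - <<'E'
from rect import *
import pickle
st()
p=camera_params("wrist");f=grab_frame("wrist");q=camera_params("top");t=grab_frame("top");s=camera_params("side");g0=grab_frame("side")
pickle.dump((p,f,q,t,s,g0),open("pics/w7.pkl","wb"))
print((-np.array(p["R"]).T@p["t"]).round(3))
for z in(.08,):
  for y in(-.196,-.194,-.185,-.204):
    g,xs,ys=rect(p,f,.44,.66,y-.001,y+.0011,z,.002);print("y",y,g.max(2).mean(1).astype(int).tolist())
  for x in(.465,.50,.54,.58,.60,.61,.62):
    g,xs,ys=rect(p,f,x-.001,x+.0011,-.26,-.13,z,.002);print("x",x,g.max(2).mean(0).astype(int).tolist())
E
```

```text
tcp_pos: [0.5941, -0.1943, 0.08]
contact_force: [-13.1, 2.8, 31.6]
clock: 25.18
tcp_pos: [0.5288, -0.0708, 0.199]
orientation: [3.141, 0.031, -0.002]
contact_force: [-0.8, -0.7, 0.1]
grip_width: 0.0002
gripper_force: 0.0
t 25.175 tcp [ 0.5288 -0.0708  0.199 ] zaxis [-0.001 -0.001 -1.   ] yaxis [ 0.02  -1.     0.001] j [ 0.53  0.35 -0.63  1.89  0.24  0.98 -1.76] F [-0.8 -0.7  0.1]
[ 0.605 -0.069  0.341]
y -0.196 [122, 116, 132, 131, 132, 131, 131, 131, 133, 130, 133, 133, 132, 133, 132, 126, 96, 60, 20, 43, 48, 56, 30, 32, 31, 34, 32, 30, 31, 29, 30, 30, 30, 30, 29, 28, 25, 64, 119, 82, 53, 51, 52, 54, 51, 53, 54, 54, 52, 50, 109, 117, 118, 120, 117, 119, 26, 26, 24, 31, 50, 55, 55, 59, 57, 57, 54, 55, 58, 58, 59, 57, 58, 35, 55, 57, 58, 57, 55, 57, 59, 58, 57, 57, 56, 59, 31, 33, 32, 43, 14, 44, 33, 18, 56, 114, 116, 44, 94, 129, 125, 114, 113, 116, 123, 124, 125, 126, 126, 125, 124]
y -0.194 [122, 119, 132, 130, 131, 131, 132, 132, 133, 132, 132, 131, 134, 131, 132, 127, 96, 57, 22, 45, 50, 56, 31, 31, 31, 31, 32, 31, 29, 30, 31, 29, 31, 29, 30, 28, 24, 75, 120, 76, 54, 53, 52, 52, 
[... 2657 characters left out ...]
 130, 132, 133, 134, 133, 133, 131, 133, 132, 132, 133, 133, 134, 133, 83, 60, 61]
x 0.61 [129, 131, 130, 127, 125, 113, 131, 128, 128, 126, 128, 129, 129, 128, 129, 129, 127, 129, 129, 129, 128, 130, 131, 57, 51, 56, 49, 50, 45, 24, 57, 51, 52, 53, 50, 30, 52, 49, 47, 48, 58, 46, 82, 116, 63, 134, 131, 128, 132, 134, 133, 133, 133, 133, 132, 132, 135, 132, 132, 132, 134, 139, 103, 60, 58]
x 0.62 [127, 124, 128, 127, 129, 119, 135, 128, 128, 127, 127, 127, 128, 129, 129, 128, 129, 128, 129, 100, 100, 75, 37, 34, 35, 33, 31, 33, 40, 38, 39, 39, 36, 40, 42, 41, 46, 47, 28, 26, 44, 121, 125, 78, 59, 68, 125, 129, 131, 131, 133, 131, 132, 130, 133, 132, 134, 134, 132, 134, 134, 139, 112, 60, 59]
```

Run:
```python
from rect import *
import pickle
p6,f6=pickle.load(open("pics/w6.pkl","rb"));p7,f7,q,t,s,g0=pickle.load(open("pics/w7.pkl","rb"))
t5=pickle.load(open("pics/t5.pkl","rb"))[1]
for z in(.097,.083):
  for y in(-.197,-.190):
    for n,p,f in(("before",p6,f6),("after ",p7,f7)):
        g,xs,ys=rect(p,f,.605,.645,y-.002,y+.0021,z,.001);print(z,y,n,g.max(2).mean(1).astype(int).tolist())
for y in (-.196,-.19):
  for n,f in(("before",t5),("after",t)):
    g,xs,ys=rect(q,f,.595,.65,y-.004,y+.004,.097,.002);print("top",n,g.max(2).mean(1).astype(int).tolist())
# shapes of mug/glass/timer unchanged in the top view
for nm,X in(("mug",(.752,.045,.05)),("glass",(.38,-.018,.03)),("timer",(.419,-.379,.04)),("caddy",(.544,.277,.1))):
    u,v=proj(q,X).astype(int);import cv2
    a=cv2.imread("pics/top0.png")[v-15:v+15,u-15:u+15].max(2).astype(int);b=t[v-15:v+15,u-15:u+15].max(2).astype(int);print(nm,np.abs(a-b).mean())
```

```text
0.097 -0.197 before [150, 151, 149, 148, 148, 142, 87, 42, 40, 40, 40, 38, 45, 54, 14, 47, 63, 15, 48, 66, 16, 35, 81, 132, 132, 132, 135, 96, 50, 79, 137, 147, 148, 147, 121, 119, 132, 129, 137, 146, 146]
0.097 -0.197 after  [56, 56, 55, 55, 56, 53, 32, 33, 33, 32, 33, 33, 35, 41, 14, 32, 51, 17, 34, 50, 15, 27, 74, 116, 111, 113, 105, 44, 32, 92, 123, 128, 129, 121, 104, 113, 112, 116, 124, 122, 124]
0.097 -0.19 before [150, 151, 148, 149, 150, 145, 78, 37, 40, 41, 38, 39, 50, 53, 17, 56, 60, 16, 55, 62, 16, 45, 88, 135, 132, 130, 133, 125, 47, 75, 128, 144, 150, 146, 117, 123, 131, 131, 129, 130, 131]
0.097 -0.19 after  [61, 57, 58, 56, 58, 57, 35, 32, 33, 33, 32, 32, 41, 38, 13, 43, 40, 12, 42, 46, 10, 35, 82, 114, 114, 114, 103, 46, 32, 90, 120, 129, 130, 118, 105, 114, 113, 118, 124, 124, 125]
0.083 -0.197 before [150, 150, 149, 148, 150, 146, 88, 39, 39, 40, 39, 39, 43, 56, 29, 36, 72, 41, 29, 69, 51, 21, 53, 96, 135, 132, 130, 132, 124, 57, 65, 122, 141, 150, 149, 129, 113, 132, 131, 131, 129]
0.083 -0.197 after  [62, 58, 60, 56, 58, 59, 41, 31, 32, 33, 32, 31, 33, 43, 32, 16
[... 428 characters left out ...]
, 35, 83, 116, 115, 114, 114, 91, 33, 59, 114, 128, 130, 131, 108, 107, 113, 114, 111, 111]
top before [159, 159, 159, 157, 143, 118, 73, 49, 38, 39, 39, 39, 37, 35, 44, 54, 63, 81, 104, 136, 152, 150, 144, 138, 139, 139, 139, 137]
top after [57, 58, 57, 57, 59, 63, 71, 78, 84, 85, 86, 86, 88, 90, 90, 90, 89, 88, 88, 87, 86, 85, 83, 81, 80, 79, 79, 79]
top before [159, 159, 159, 159, 144, 120, 76, 51, 39, 41, 42, 40, 35, 29, 41, 52, 60, 79, 103, 134, 151, 146, 141, 137, 138, 139, 139, 137]
top after [62, 63, 63, 61, 60, 60, 61, 63, 64, 62, 61, 63, 64, 66, 67, 68, 71, 74, 76, 75, 75, 76, 77, 78, 78, 78, 79, 79]
mug 6.542222222222223
glass 7.285555555555556
timer 38.44
caddy 15.101111111111111
```

The catch edges and ridges match the unloaded view exactly, so it's home, and the tab reaches under the nose. The timer patch differs in the top view, probably because the arm blocks it, so I'll check it in the side view.

Run:
```python
from h import *
import pickle
p7,f7,q,t,s,g0=pickle.load(open("pics/w7.pkl","rb"))
a0=cv2.imread("pics/side0.png")[:,:,::-1]
for nm,(x,y,w,h) in(("timer",(354,285,34,45)),("mug",(364,176,32,44)),("glass",(276,224,22,30)),("caddy front",(268,180,56,36))):
    A=a0[y:y+h,x:x+w].max(2);B=g0[y-8:y+h+8,x-8:x+w+8].max(2)
    r=cv2.matchTemplate(B,np.ascontiguousarray(A),cv2.TM_CCOEFF_NORMED);_,m,_,l=cv2.minMaxLoc(r);print(nm,round(m,3),l[0]-8,l[1]-8)
# insert level: tab and tongue-end rails height check via side view of rail tops is below pixel accuracy; slicer y-centre of tab
```

```text
timer 0.776 0 0
mug 0.974 0 0
glass 0.986 0 0
caddy front 0.905 0 0
```

Nothing has shifted (all offsets 0,0; the lower timer score fits an arm shadow). The insert is pressed flat at a tab top of z=0.080, the catch is home, and the tool is clear of everything, so I'm handing in.

```bash
python3 -c "
from bench import r
print(r.hand_in())"
```

```text
the job is handed in; nothing more can be done
None
```

The shredding insert is seated in the slicer with its tab pressed down and the catch back in its home position, and the job is handed in at about 25 s; the mug, glass, timer and caddy hadn't shifted in the side view, and no verdict was returned.

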